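# Shift the paint agitator into third

### The arm

A 6-joint arm with a two-finger parallel gripper is mounted at the origin on the work surface. World frame = base frame: x ahead of the robot, y to its left, z up, the work surface at z = 0. Lengths are in m, angles in rad, forces in N, time in s.
With the tool pointing down it reaches from about 0.325 to 1 m from the base axis. Payload 5.1 kg.
Tool frame: the origin (TCP) lies on the centre line of the jaws, within the pads' length; the fingertips stand 14 mm ahead of it and the grasp point (between the pads) lies 5 mm behind it (robot.nose_length is the distance from the TCP to the fingertips, in m); y points along the fingers, z is the direction in which the jaws open and shut, and the axes are right-handed (so a half turn about y gives the same grasp; the last joint's range is limited). The gripper opens to 85 mm and grips with 20 to 120 N. Pads are 22 mm wide; open, the fingers measure 114 mm over their backs; the gripper's body (76 mm by 85 mm) begins 54 mm behind the grasp point. The pads swing forward as they close: fully open they stand 13 mm farther back than shut.
Start: joints at [-1.314, 0.124, 1.65, -0, 1.367, -0.083], TCP at [0.217, -0.613, 0.245] pointing down, gripper open.
Joint ranges: [-2.61, 2.61], [-1.02, 2.33], [0.03, 2.71], [-1.35, 4.49], [0.32, 2.68], [-2.91, 2.91]. Speed limits (rad/s): [2.57, 2.57, 3.14, 3.14, 3.14, 3.14].

### API

Orientations are given as a unit quaternion [w, x, y, z].
In Python, from station import robot gives the robot as it stands. Calls block until the motion is done:
- robot.reach(position, orientation): joint-space move of the TCP to a pose.
- robot.movel(position, rot=None, velocity=0.15, guard=None): straight line of the TCP; rot=None keeps the orientation; velocity is the mean speed in m/s. With guard (N) it stops when the force on the tool has changed by that much, and returns True; else False.
- robot.goto_joints(angles): joint-space move.
- robot.grip(opening, effort=None): finger opening in m; effort is the grip in N (None keeps the last); returns when the fingers have stopped.
- robot.sleep(seconds).
- robot.inverse_kinematics(position, orientation): joint angles nearest the present ones, or None.
- robot.get_obs(): the state.
- robot.capture(name): name is "side" or "top"; returns a dict with "color" (480x640x3 uint8, blue, green, red), "mtx" (3x3 intrinsics, pixels), "world_to_cam" (4x4, takes a point from world to camera coordinates). Camera axes: x right, y down, z forward; pixel columns grow to the right and rows downward; lengths in m; the calibration is good to about 2 mm. A picture is of the moment at which its call begins. There is no depth.
A pose or a line that the arm cannot do raises robot.IKError and nothing moves.
- robot.sign_off(): hands the job in, once; it reports no verdict.
Trained networks look in a picture, given as the dict that the camera call returned (one of the last four; its "shot" number tells which), for a name from the list of things; names that differ only in an ending like _2 or _b are one class to them, and where a whole thing is asked for, a point or a joint stands for the part that bears it (a point fixed in the world has none). Each returns a list of dicts, best first, with "p" (0 to 1); they miss things now and then, are a little off and sometimes report something else, mostly with a low value. They report only what shows in the picture. A call takes as long as a camera call.
- robot.recognise(picture, label): "centre" ([column, row] as shares, 0 to 1, of the picture: columns of its width, rows of its height, amid what is visible of it).
The state is a dict: "time_s": time; "q": joint angles; "dq": joint speeds; "joint_torque": joint torques, N m; "ee_pos": TCP position; "orientation": TCP orientation; "wrist_force": force on the tool from outside, world axes, zero at the start; "torque": the same for the moment, N m; "width": finger opening in m.
Only numpy, scipy, OpenCV 4.12 (cv2) and the standard library are available. Lean on these libraries where they do the work, as an engineer would, in place of code of your own. Each camera call takes 0.05 s, during which the arm holds its last target.

### The job

Put the paint agitator into third gear: with closed fingers, push its selector lever along the H-shaped gate into the cross channel, across to the right, then forward, away from the robot, fully home in the far right slot. Never run it into the near right slot, do not take the knob between the fingers, and leave the cup, bottle, tin and paddle around the machine alone. Finish with the lever left in third and the hand clear.

Things in the scene. Friction and masses are not known exactly. Their poses are not given: they have to be found in the camera images.
- machine: Fixed paint agitator. Origin on the table below the middle of the gate; x = the gate's forward (away from the robot), y = its left, z up. Grey housing 200 x 190 mm, with a steel gate plate 160 (x) x 140 (y) mm, upper face 100 mm above the table. Left of it (y 115 to 300 mm) a tin of 110 mm diameter clamped on a turntable, top 195 mm; a low motor towards +x, to x = 212 mm, 94 mm high.
- gate_mid (a point): Middle of the H on the plate's upper face (100 mm up). The H is cut through the plate: two legs along the machine's x, centred 22 mm left and right of this point, each reaching 33 mm forward and 33 mm back, joined by a cross channel along y in the middle. Channels are 18 mm wide; leg mouths are rounded by 6 mm on their inner sides.
- third_slot (a point): Point on the plate's upper face at the end of the third slot (far right leg): 24 mm forward and 22 mm to the right of gate_mid. The rod's axis is about here when the lever is home.
- knob (a point): Point on the axis of the lever's black round grip, which is 30 mm in diameter (22 mm at its ends) and runs from 30 mm below to 25 mm above this point along the rod (point z, up). Height 193 mm above the table with the lever upright, about 176 mm in the slot ends.
- pivot (a point): Pivot of the lever, 28 mm above the table below gate_mid, inside the housing. The lever, a 12 mm steel rod through the gate, tilts about it both ways; the knob point is 165 mm from it along the rod. It stays where it is left by friction: 2 to 3 N at the grip moves it.
- shift_fore (a joint): Fore-and-aft tilt of the lever, rad: 0 = in line with the cross channel, positive = forward (machine +x), stops at -0.34 and +0.34 (slot ends, grip 55 mm from the middle). At the start it may be anywhere along the left leg. The rod can go across only within about 0.04 of 0.
- shift_side (a joint): Sideways tilt of the lever, rad: negative = left, 0 = middle, positive = right (machine -y), stops at -0.31 and +0.31 (grip 50 mm from the middle). The lever starts at the left, in the left leg. It can enter a leg only within about 0.04 of a stop.
- cup: Loose white plastic mixing cup, 76 mm diameter, 95 mm high, origin at the centre of its underside. Leave alone.
- toner: Loose grey toner bottle with black cap, 60 mm diameter, 120 mm high, origin at the centre of its underside. Leave alone.
- tin: Loose small metal tin, 72 mm diameter, 80 mm high, origin at the centre of its underside. Leave alone.
- paddle: Loose stirring paddle with a white handle and a flat grey plastic blade 65 mm wide, 200 mm long and 20 mm high, lying flat along its own x axis, origin near its middle. Leave alone.

How it is judged:
On the way, in this order (a step that is already met when the one before it is completed fails the run):
1. the lever has been pushed across to the right end of the cross channel (value of joint shift_side above 0.22 rad and value of joint shift_fore between -0.15 and 0.15 rad), for 0.05 s.
2. the lever is fully forward in the third (far right) slot (value of joint shift_fore above 0.28 rad and value of joint shift_side above 0.22 rad), for 0.2 s.
At the end, for the whole second after the job is handed in: The lever rests in the third (far right) slot: shift_fore above 0.28 rad (stop at 0.34; the grip within about 10 mm of the slot's end), shift_side above 0.22 rad, at rest (all of step 2 and velocity of joint shift_fore between -0.05 and 0.05 rad/s and velocity of joint shift_side between -0.05 and 0.05 rad/s); the robot touches nothing.
It fails at once if the lever is run into the fourth (near right) slot (value of joint shift_side above 0.15 rad and value of joint shift_fore below -0.2 rad).
It fails at once if the knob is taken between the fingers (grasp point within 12 mm of the grip's axis, among the grip) (horizontal distance between the grasp point and knob below 0.012 m and z of the grasp point in the frame of knob between -0.06 and 0.036 m).
It fails at once if the cup, bottle, tin or paddle is lifted or disturbed (moved over 25 mm) (distance of any of cup, toner, tin, paddle from where it was at the start of the episode above 0.025 m).
It also fails if it takes over 64 s, if anything falls off the work surface, if the arm or the gripper's body presses on something with over 40 N, if the wrist force passes 120 N, or if a joint passes its speed limit or range.

## Working session

There is one attempt and no reset: what is moved stays moved. The work goes in short steps, each a Python script; the robot and the scene stay as the last script left them, time stands still between calls to the robot, and variables do not carry over. Pictures are saved under pics/ and viewed, and the job is handed in when it is done.

```bash
mkdir -p pics; ls
python3 - <<'E'
from station import robot
import cv2
for n in ("side","top"):
    p=robot.capture(n); cv2.imwrite(f"pics/{n}0.png",p["color"])
    print(n,p["mtx"].tolist(),p["world_to_cam"].round(4).tolist())
    for l in ("machine","knob","gate_mid","third_slot","cup","toner","tin","paddle","pivot","shift_fore"):
        try:
            print(l,[(round(d["p"],2),[round(d["centre"][0]*640),round(d["centre"][1]*480)]) for d in robot.recognise(p,l)][:3])
        except Exception as e: print(l,repr(e))
o=robot.get_obs();print(o["time_s"],o["ee_pos"],o["orientation"],robot.nose_length)
E
```

```text
pics
side [[484.0308690994408, 0.0, 314.9315333919795], [0.0, 484.0308690994408, 242.26553626487146], [0.0, 0.0, 1.0]] [[0.9773, -0.2112, -0.0169, -0.5568], [-0.1476, -0.6215, -0.7694, 0.1813], [0.152, 0.7544, -0.6385, 0.8671], [0.0, 0.0, 0.0, 1.0]]
machine [(0.96, [321, 293])]
knob [(0.92, [337, 248]), (0.51, [330, 405])]
gate_mid []
third_slot [(0.55, [319, 292]), (0.27, [257, 372])]
cup [(0.24, [340, 246])]
toner [(0.57, [417, 397])]
tin [(0.8, [256, 369])]
paddle [(0.76, [225, 296]), (0.73, [416, 397]), (0.48, [329, 404])]
pivot [(0.82, [322, 292])]
shift_fore [(0.7, [257, 369]), (0.62, [339, 247])]
top [[588.6703604033129, 0.0, 316.947857511107], [0.0, 588.6703604033129, 238.11149287452318], [0.0, 0.0, 1.0]] [[0.0206, -0.9993, 0.0327, -0.0572], [-0.9934, -0.0242, -0.1125, 0.5751], [0.1132, -0.0301, -0.9931, 0.9791], [0.0, 0.0, 0.0, 1.0]]
machine [(0.95, [315, 237])]
knob [(0.7, [335, 215])]
gate_mid [(0.67, [314, 240])]
third_slot [(0.75, [314, 237])]
cup [(0.6, [464, 271])]
toner [(0.74, [461, 190]), (0.69, [338, 220]), (0.17, [315, 237])]
tin [(0.78, [396, 324]), (0.53, [462, 189])]
paddle [(0.67, [267, 340])]
pivot []
shift_fore [(0.59, [343, 212])]
1.1 [ 0.21662407 -0.61283389  0.24532726] [-0.11956942  0.11956727 -0.69691865  0.69692985] 0.014
```

View pics/side0.png

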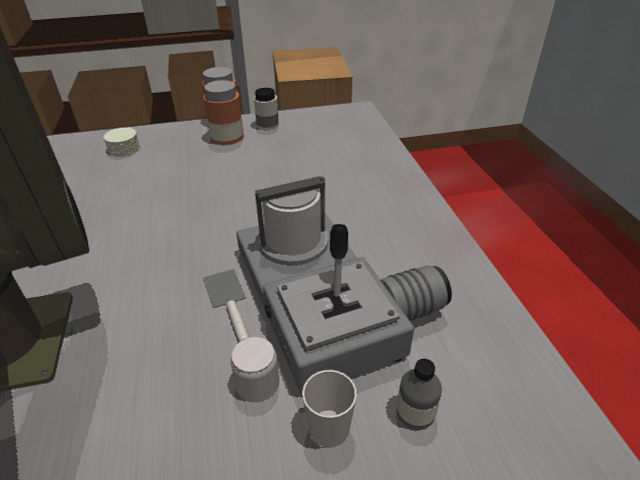

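View pics/top0.png

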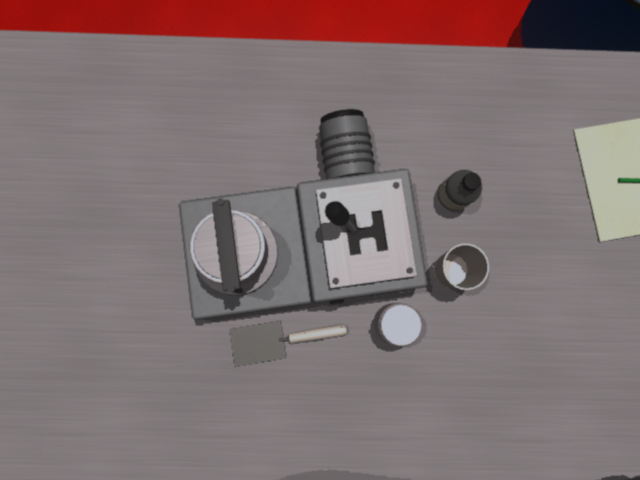

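The side view has the lever upright-ish at (339,240). The top view shows the H at about (367,233) and the knob at (337,214), so the lever is in the far left leg. The tin (400,326), cup (464,268) and bottle (460,190) are near the right and near sides. I'll enlarge the gate to measure it.

Run:
```python
import cv2
a=cv2.imread("pics/top0.png")[160:310,290:450]
cv2.imwrite("pics/topcrop.png",cv2.resize(a,None,fx=4,fy=4,interpolation=cv2.INTER_CUBIC)[:600,:640])
a=cv2.imread("pics/side0.png")[215:365,260:420]
cv2.imwrite("pics/sidecrop.png",cv2.resize(a,None,fx=4,fy=4,interpolation=cv2.INTER_CUBIC))
```

```text
(no output)
```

View pics/topcrop.png

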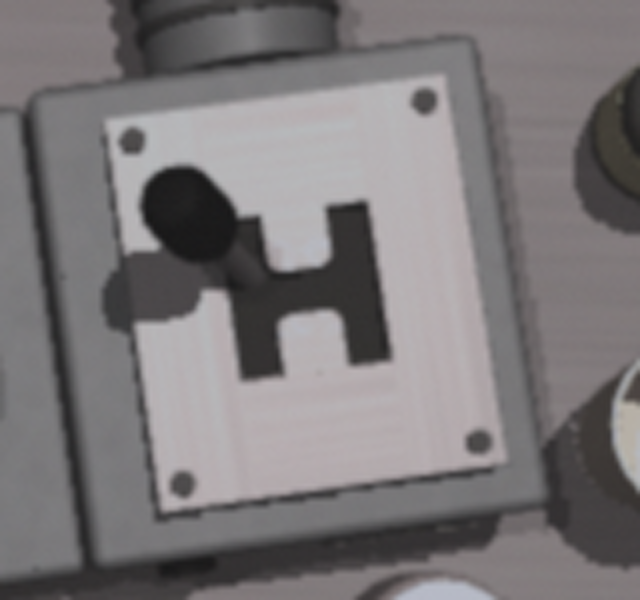

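View pics/sidecrop.png

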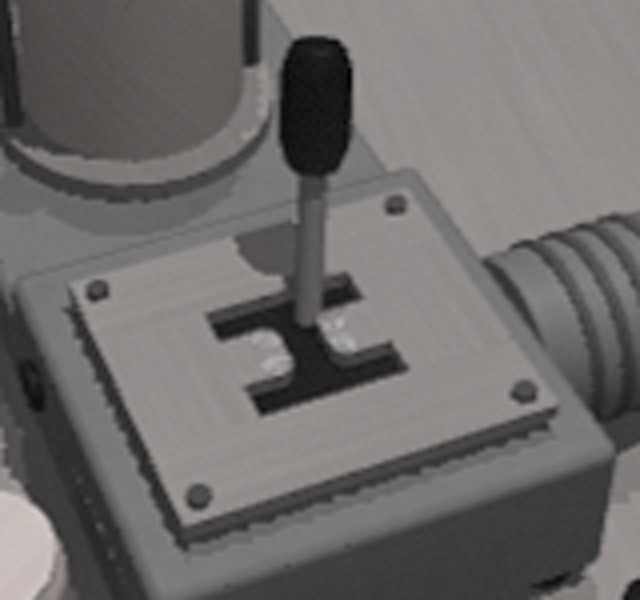

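```bash
cat > h.py <<'E'
import numpy as np
from scipy.optimize import least_squares
def proj(p,P):
    P=np.atleast_2d(P); c=P@p["world_to_cam"][:3,:3].T+p["world_to_cam"][:3,3]
    u=c@p["mtx"].T; return u[:,:2]/u[:,2:]
def Rz(a): c,s=np.cos(a),np.sin(a); return np.array([[c,-s,0],[s,c,0],[0,0,1]])
def m2w(m,P): return np.atleast_2d(P)@Rz(m[2]).T+[m[0],m[1],0]
def lever(f,s,L):  # order: tilt; point at distance L
    d=np.array([np.tan(f),-np.tan(s),1]); d/=np.linalg.norm(d)
    return np.array([0,0,.028])+L*d
def knobfit(m,pix):
    # pix: list of (pic,(col,row))
    r=least_squares(lambda x:np.concatenate([proj(p,m2w(m,lever(x[0],x[1],.1625)))[0]-c for p,c in pix]),[0,0])
    return r.x,r.fun
E
python3 - <<'E'
from station import robot
from h import *
s=robot.capture("side");t=robot.capture("top")
C=np.array([[-.08,.07,.1],[.08,.07,.1],[.08,-.07,.1],[-.08,-.07,.1]])
H=np.array([[-.033,.013,.1],[-.033,.031,.1],[-.033,-.013,.1],[-.033,-.031,.1],[.033,-.013,.1],[.033,-.031,.1]])
tc=np.array([[158,515],[107,120],[445,75],[508,462]])/4+[290,160]
th=np.array([[283,375],[243,380],[350,365],[391,360],[328,207],[369,202]])/4+[290,160]
sc=np.array([[70,283],[408,175],[557,405],[185,530]])/4+[260,215]
f=lambda m,w:np.concatenate(([ (proj(t,m2w(m,C))-tc).ravel(),(proj(t,m2w(m,H))-th).ravel()] if w!='s' else [])+([(proj(s,m2w(m,C))-sc).ravel()] if w!='t' else []))
for w in ('s','t','b'):
    r=least_squares(f,[.55,-.1,0.1],args=(w,)); print(w,r.x,np.abs(r.fun).max())
m=r.x; np.save("m.npy",m)
k=knobfit(m,[(t,np.array([190,214])/4+[290,160]),(s,np.array([317,106])/4+[260,215])]);print("lever",k)
print("knob world",m2w(m,lever(*k[0],.165)))
# loose objects
for n,c,z in (("cup",(465,268),.095),("toner",(471,182),.12),("tin",(401,325),.08)):
    M=t["world_to_cam"];d=np.linalg.inv(M[:3,:3])@np.linalg.inv(t["mtx"])@[*c,1];o=-M[:3,:3].T@M[:3,3]
    q=o+d*(z-o[2])/d[2];print(n,q,(Rz(-m[2])@(q-[m[0],m[1],0])))
E
```

```text
s [ 0.58099635 -0.12329885  0.16562281] 2.519919167157525
t [ 0.57947333 -0.12166007  0.15857125] 0.8681708468848797
b [ 0.57993411 -0.12199758  0.16096195] 2.221185564445989
lever (array([ 0.16564933, -0.30765477]), array([ 0.37753468, -0.44601732, -0.54940708, -0.84289291]))
knob world [[ 0.59765254 -0.0691309   0.18329382]]
cup [ 0.52635955 -0.28312051  0.095     ] [-0.07870485 -0.15045392  0.095     ]
toner [ 0.66287054 -0.28677655  0.12      ] [ 0.05545559 -0.17594101  0.12      ]
tin [ 0.43252882 -0.18204818  0.08      ] [-0.15512404 -0.03565004  0.08      ]
```

```bash
cat >> h.py <<'E'
from scipy.spatial.transform import Rotation as Ro
m=None
try: m=np.load("m.npy")
except Exception: pass
def quat(sgn=1):
    y=np.array([0,0,-1.]); z=sgn*Rz(m[2])[:,1]; x=np.cross(y,z)
    q=Ro.from_matrix(np.column_stack([x,y,z])).as_quat(); return np.array([q[3],*q[:3]])
def W(x,y,tip): # TCP world for machine xy and tip height
    return m2w(m,[x,y,tip+.014])[0]
def st(robot,s=""):
    o=robot.get_obs(); p=Rz(-m[2])@(o["ee_pos"]-[m[0],m[1],0])
    print(s,"t",round(o["time_s"],2),"mach",p.round(4),"F",(Rz(-m[2])@o["wrist_force"]).round(1),"w",round(o["width"],4))
def snap(robot,n):
    import cv2
    ims=[]
    for c,b in (("top",(290,150)),("side",(250,190))):
        p=robot.capture(c); a=p["color"][b[1]:b[1]+160,b[0]:b[0]+160]
        ims.append(cv2.resize(a,(400,400),interpolation=cv2.INTER_CUBIC))
    cv2.imwrite(f"pics/{n}.png",np.hstack(ims))
E
python3 - <<'E'
from station import robot
from h import *
o=robot.get_obs();w=o["orientation"];print(Ro.from_quat([*w[1:],w[0]]).as_matrix().round(3))
robot.grip(0.0)
p=o["ee_pos"].copy();p[2]=.36;robot.movel(p,velocity=.25)
for s in (1,-1):
    j=robot.inverse_kinematics(W(.075,.052,.33),quat(s));print(s,j)
j=min((robot.inverse_kinematics(W(.075,.052,.33),quat(s)) for s in (1,-1)),key=lambda j:abs(j[5]))
robot.goto_joints(j)
st(robot,"above")
robot.movel(W(.075,.052,.177),velocity=.12,guard=8) and print("GUARD")
st(robot,"down"); snap(robot,"down1")
E
```

```text
[[-0.943 -0.     0.333]
 [-0.333 -0.    -0.943]
 [ 0.    -1.     0.   ]]
1 [-1.73365894e-01  7.82382706e-02  1.53555822e+00 -4.44089210e-16
  1.52779616e+00 -1.90512417e+00]
-1 [-0.17336589  0.07823827  1.53555822  0.          1.52779616  1.23646848]
above t 5.06 mach [0.0748 0.0511 0.344 ] F [-0.2  0.2  0.2] w -0.0003
down t 6.48 mach [0.0756 0.0518 0.1923] F [-0.2 -0.5  0.2] w -0.0001
```

View pics/down1.png

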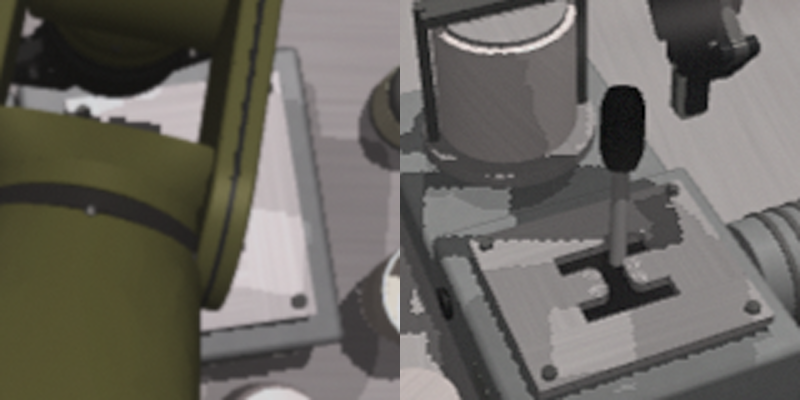

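The fingers, at (690,95) in the right half, stand clear and forward of the grip at (622,130). Next I'll push back to the cross channel.

Run:
```python
from station import robot
from h import *
g=robot.movel(W(.0265,.051,.177),velocity=.04,guard=12); st(robot,f"pushed {g}")
robot.movel(W(.05,.051,.177),velocity=.1)
robot.movel(W(.05,.051,.33),velocity=.2)
robot.movel(W(-.02,.051,.33),velocity=.2)
snap(robot,"back1")
p=robot.capture("side");print(robot.recognise(p,"knob")[:2])
```

```text
pushed False t 7.95 mach [0.0265 0.0509 0.1909] F [2.  0.1 2.1] w 0.0002
[]
```

View pics/back1.png

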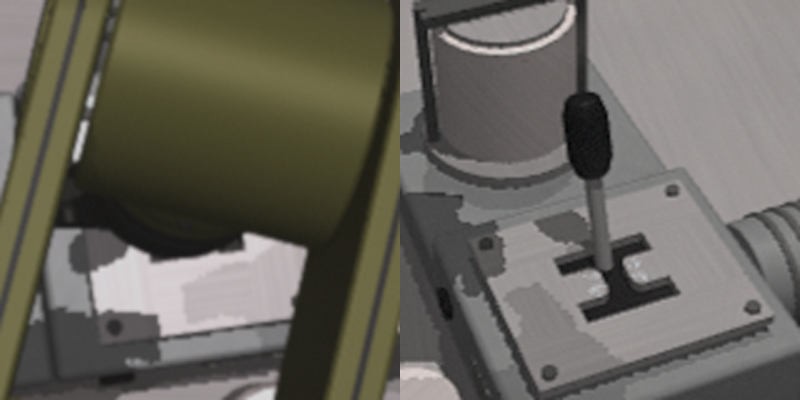

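The side view shows the grip now at (587,137) in the panel and the rod meeting the gate at (604,268), near the left leg's middle. I'll compute the fore tilt.

Run:
```python
from station import robot
from h import *
s=robot.capture("side"); a=s["color"]
# dark grip pixels near
import cv2
c=np.array([250+187/2.5,190+137/2.5])
print("free fit",knobfit(m,[(s,c)]))
for f in (-.05,0,.03,.06,.1): print(f,proj(s,m2w(m,lever(f,-.308,.1625))), proj(s,m2w(m,lever(f,-.308,.13))),proj(s,m2w(m,lever(f,-.308,.19))),proj(s,m2w(m,lever(f,-.308,.0755))))
print(c, "bottom",250+197/2.5,190+178/2.5,"top",250+180/2.5,190+93/2.5,"gate",250+204/2.5,190+265/2.5)
```

```text
free fit (array([-0.00623016, -0.27163056]), array([-1.13686838e-13,  2.84217094e-14]))
-0.05 [[319.59777456 244.65513724]] [[322.91204729 262.45488093]] [[316.70528635 229.12064352]] [[328.23097019 291.02086578]]
0 [[324.03099325 243.36956914]] [[326.39527667 261.40653869]] [[321.96972878 227.64431214]] [[330.19507188 290.39493744]]
0.03 [[326.6932655  242.70105468]] [[328.48879015 260.85677931]] [[325.12888692 226.88259922]] [[331.37712363 290.06260899]]
0.06 [[329.35452779 242.10992109]] [[330.58291248 260.3667383 ]] [[328.28500287 226.21415079]] [[332.5607944  289.76292735]]
0.1 [[332.89744353 241.44238446]] [[333.3731176  259.80658252]] [[332.48367399 225.46811493]] [[334.14002749 289.41442962]]
[324.8 244.8] bottom 328.8 261.2 top 322.0 227.2 gate 331.6 296.0
```

Fore is about 0.01 rad, so the rod is lined up. I'll turn the hand 90° so a pad side faces right, then push across.

```bash
cat >> h.py <<'E'
def quatx(sgn=1):
    y=np.array([0,0,-1.]); z=sgn*Rz(m[2])[:,0]; x=np.cross(y,z)
    q=Ro.from_matrix(np.column_stack([x,y,z])).as_quat(); return np.array([q[3],*q[:3]])
E
python3 - <<'E'
from station import robot
from h import *
P=W(.002,.098,.33)
q=min((quatx(1),quatx(-1)),key=lambda q:np.abs(robot.inverse_kinematics(P,q)-robot.get_obs()["q"]).max())
robot.reach(P,q); st(robot,"above")
g=robot.movel(W(.002,.098,.178),velocity=.15,guard=8); st(robot,f"down {g}")
if not g:
    g=robot.movel(W(.002,.02,.178),velocity=.05,guard=12); st(robot,f"mid {g}")
    snap(robot,"mid")
E
```

```text
above t 11.32 mach [0.0021 0.098  0.344 ] F [-0.1  1.  -0.2] w -0.0001
down False t 12.49 mach [0.0027 0.0978 0.1934] F [ 0.2 -0.6 -0.2] w -0.0002
mid False t 14.2 mach [0.002  0.0201 0.1919] F [-0.3  1.8  1.4] w 0.0001
```

View pics/mid.png

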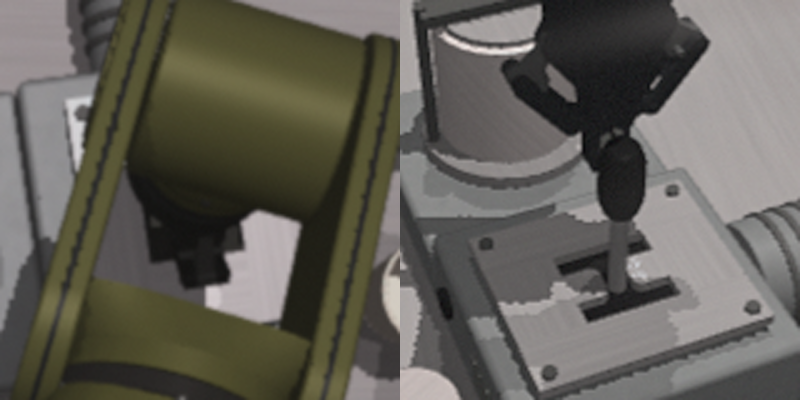

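The rod is partway along the cross channel, at (617,285) in the right panel, with the grip in front of the fingers at (620,180). It's moving freely, so I'll keep going to the stop.

Run:
```python
from station import robot
from h import *
g=robot.movel(W(.002,-.026,.178),velocity=.04,guard=9); st(robot,f"right {g}")
robot.sleep(.1)
snap(robot,"right")
```

```text
right False t 15.6 mach [ 0.0019 -0.0255  0.1917] F [-0.5  3.6 -1.2] w 0.0001
```

View pics/right.png

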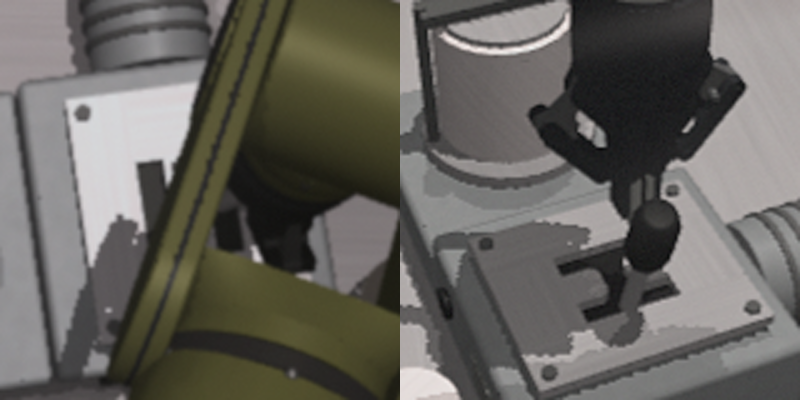

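The grip is now at (654,237), leaning right, with no firm stop felt yet. I'll edge further and compute the tilt.

Run:
```python
from station import robot
from h import *
s=robot.capture("side")
print("before",knobfit(m,[(s,np.array([351.6,284.8]))]))
g=robot.movel(W(.002,-.034,.178),velocity=.02,guard=9); st(robot,f"right {g}")
robot.sleep(.1)
snap(robot,"right2")
```

```text
before (array([0.01259113, 0.33062056]), array([6.25277607e-13, 2.41016096e-11]))
right False t 16.4 mach [ 0.0018 -0.0319  0.1911] F [-0.6 10.1 -1.8] w -0.0002
```

View pics/right2.png

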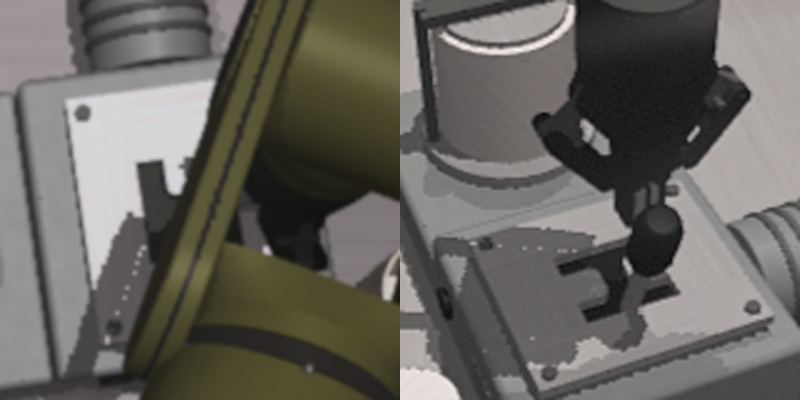

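Resistance rose to 10 N, so the lever is at the right stop. I'll back off and come down behind it.

Run:
```python
from station import robot
from h import *
robot.movel(W(.002,-.005,.178),velocity=.1)
robot.movel(W(.002,-.005,.3),velocity=.2)
snap(robot,"clear")
P=W(-.062,-.05,.3)
q=min((quat(1),quat(-1)),key=lambda q:np.abs(robot.inverse_kinematics(P,q)-robot.get_obs()["q"]).max())
robot.reach(P,q); st(robot,"above")
g=robot.movel(W(-.062,-.05,.166),velocity=.12,guard=8); st(robot,f"down {g}")
snap(robot,"behind")
```

```text
above t 19.2 mach [-0.062  -0.0499  0.3135] F [ 0.7 -0.  -0.3] w 0.0001
down False t 20.47 mach [-0.0614 -0.0504  0.1812] F [-1.  -0.6  0.7] w -0.0002
```

View pics/clear.png

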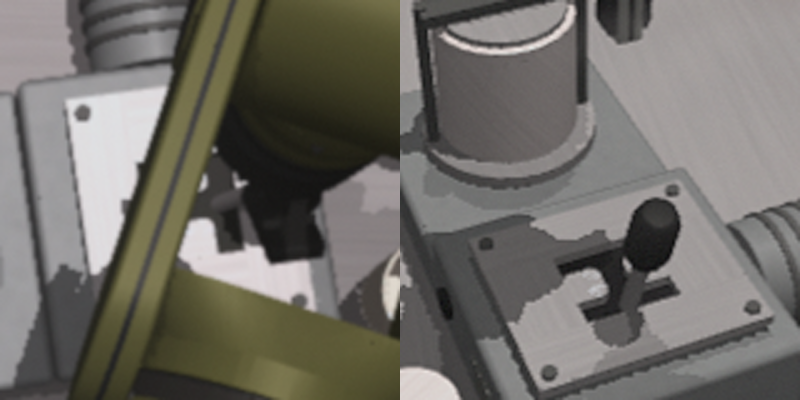

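View pics/behind.png

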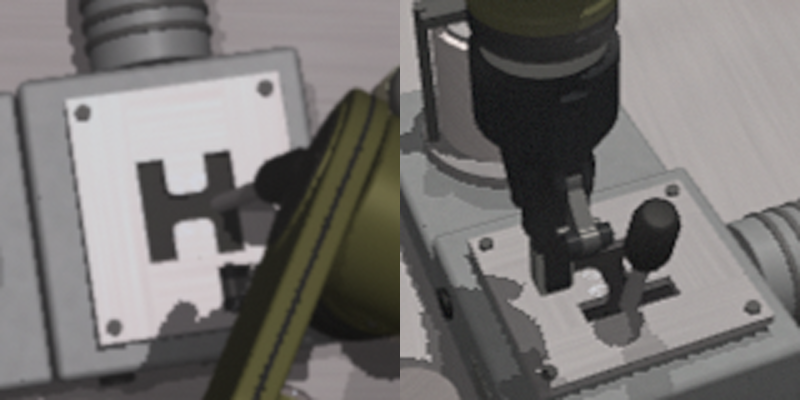

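The lever leans right at the right leg (rod at (215,205) in the left panel) and stayed put. The fingers are behind it at (550,270) in the right panel. Next, the push forward.

Run:
```python
from station import robot
from h import *
g=robot.movel(W(.017,-.05,.166),velocity=.05,guard=15); st(robot,f"fwd {g}")
if not g:
    g=robot.movel(W(.035,-.05,.166),velocity=.02,guard=12); st(robot,f"fwd2 {g}")
snap(robot,"fwd")
```

```text
fwd False t 22.3 mach [ 0.0169 -0.05    0.1801] F [-2.6  0.1 -0.3] w -0.0003
fwd2 False t 23.35 mach [ 0.0331 -0.0499  0.1787] F [-9.   0.  -0.7] w -0.0002
```

View pics/fwd.png

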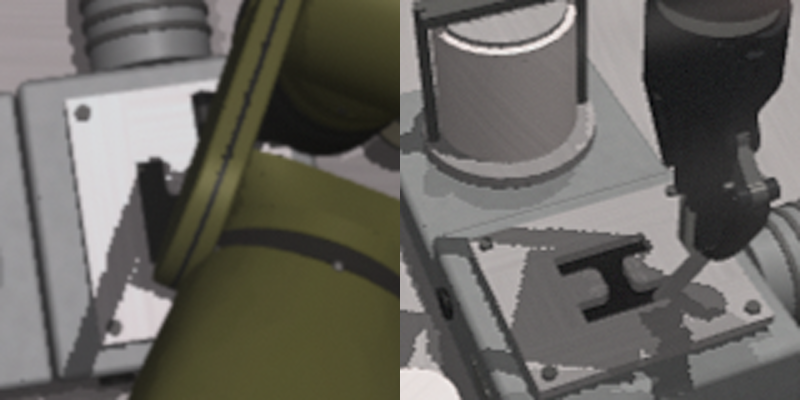

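The rod is at the far end of the right leg, with 9 N of resistance. I'll back off, clear the hand and check.

Run:
```python
from station import robot
from h import *
robot.movel(W(-.01,-.05,.166),velocity=.08)
robot.movel(W(-.03,-.05,.35),velocity=.2)
robot.reach(W(-.2,-.2,.4),robot.get_obs()["orientation"]); st(robot,"clear")
snap(robot,"end")
import cv2
```

```text
clear t 26.16 mach [-0.1995 -0.1995  0.413 ] F [ 0.1  0.2 -1.1] w -0.0001
```

View pics/end.png

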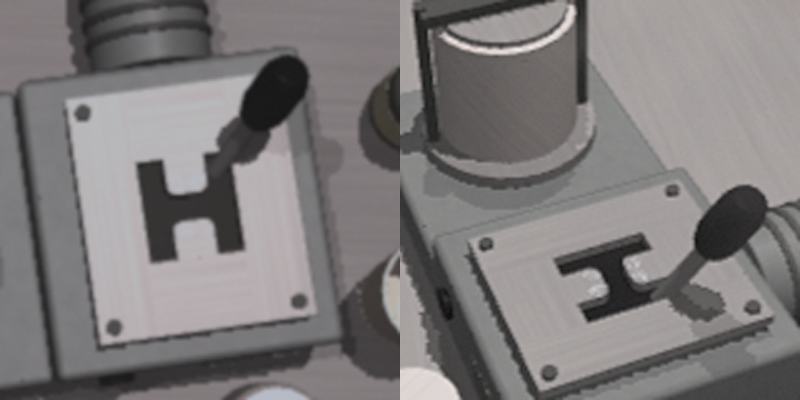

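The hand is clear and the lever is in the far right slot, with the grip at (273,93) in the top panel and (730,222) in the side panel. I'll fit the tilts and check the loose things.

Run:
```python
from station import robot
from h import *
import cv2
s=robot.capture("side");t=robot.capture("top")
k=knobfit(m,[(t,np.array([290+273/2.5,150+93/2.5])),(s,np.array([250+330/2.5,190+222/2.5]))]);print(k)
d=cv2.absdiff(t["color"],cv2.imread("pics/top0.png")).max(2); cv2.imwrite("pics/endtop.png",np.hstack([t["color"][130:400,220:520],cv2.cvtColor(d,cv2.COLOR_GRAY2BGR)[130:400,220:520]]))
```

```text
(array([0.35382414, 0.33156232]), array([ 0.41779778, -0.33470407, -0.24369361, -0.33828178]))
```

View pics/endtop.png

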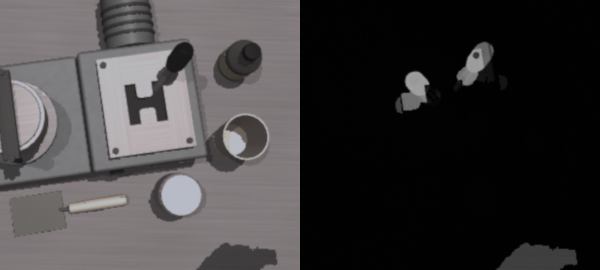

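The tilts fit as about 0.34 fore and 0.31 to 0.33 side, so the lever is at both stops. The difference image shows only the lever and shadows changed; the cup, bottle, tin and paddle haven't moved.

Run:
```python
from station import robot
print(robot.get_obs()["time_s"]); robot.sign_off()
```

```text
26.3583
the job is handed in; nothing more can be done
```

The lever is in third gear: fully forward in the far right slot, with the hand well clear. I handed in at 26.4 s; sign-off gives no verdict.

**What I did:** with closed fingers I pushed the lever back from the far left leg to the cross channel. I then pushed it across to the right stop (about 10 N of resistance) and forward until it stopped (about 9 N). It never went backwards from the cross channel on the right side, and the knob was never between the fingers.

**Last checks:**
- **Lever position:** the two-camera fit gave 0.354 rad fore and 0.332 rad side. Both read 0.01–0.02 past the stops (0.34 and 0.31), which I put down to measurement error.
- **Loose things:** a before-and-after top picture showed that only the lever and shadows had changed. The cup, bottle, tin and paddle did not move.
- **Force stops:** the guard thresholds I set (9 N across, 12 N forward) never tripped. I judged both stops from the force readings and the pictures.

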